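Set the wrapping-paper dispenser for a narrower roll

TASK

Set up the gift-wrap dispenser for a narrower roll: slide its shutter plate by the tab over the mouth until it clicks into its first stop (not the one after), and tighten the tension knob clockwise until the tip of the sprung arm points at the set mark. Let go of both, and leave the other things on the table where they are.

Things in the scene. Friction and masses are not known exactly. Their poses are not given: they have to be found in the camera images.
- dispenser: Wrapping-paper dispenser, fixed: cream housing 220 mm (its x) by 470 mm (its y), deck 60 mm above the table. Origin: centre of its underside; x away from the robot, y along its length, z up. Paper roll along y at x = -72 mm, top 94 mm above the table. +y half: shutter plate and, at x = 49 to 86 mm, a grey cover 90 mm above the table hiding the index. -y half: tension knob and sprung arm.
- deck (a point): Centre of the dispenser's deck, axes as the dispenser's. The mouth is the black slot in the deck at y = 100 to 215 mm; the aluminium shutter plate, 155 mm long, its top 66 mm above the table, starts beside it, parked, and slides over it along +y.
- shutter_tab (a point): Grasp point of the upright tab on the shutter plate: on its centre line, 94 mm above the table, 17 mm below the tab's top. Tab 50 mm (dispenser's x) by 14 mm (dispenser's y), standing 45 mm above the plate. Axes as the dispenser's. In the dispenser's frame it lies at x = 0, starts at y = 20 to 40 mm and slides along +y to 140 mm at most. Free sliding takes 2 to 3 N.
- latch (a joint): Lift in m of the hidden spring latch: about 0.004 riding between stops (as at the start), about 0 dropped into a stop. Stop 1 comes with the tab point somewhere in y = 60 to 90 mm (differs each time), stop 2 lies 45 mm further. The plate is drawn in over the last few mm; let go within 3 mm of a stop, it centres itself; pushing it on out of a stop takes 12 to 15 N.
- tension_knob (a joint): Angle of the tension knob in rad: grows clockwise seen from above, 0 to 3.75 (end stops); starts at 0 to 0.3. Turning needs about 0.15 N m; it stays where it is left. The sprung arm swings 0.2 rad per rad of knob, so its tip moves about 20 mm per rad.
- knob_grip (a point): Grasp point of the black tension knob, on its upright axis, 121 mm above the table, at dispenser x = 20, y = -85 mm. The knob is an upright bar 64 mm long (its x), 16 mm thick (its y), 38 mm high, from 100 to 138 mm above the table, turning about the upright axis. At knob angle 0 its x is the dispenser's x.
- pointer_tip (a point): Tip of the dark steel sprung arm, a flat pointer 100 mm long just above the deck (69 mm above the table). It pivots about an upright pin at dispenser x = -25, y = -200 mm; slack it points along the dispenser's +x, and tightening the knob swings it towards +y.
- set_mark (a point): Set mark: where the arm's tip must point. On the arc of the tip, 100 mm from the pivot, 0.40 to 0.58 rad round from the dispenser's +x. A dark steel T-shaped tooth stands just outside it, its narrow stem pointing at the pivot.
- tape_dispenser: red tape dispenser, 160 x 65 mm, 80 mm high; a bystander, origin at the centre of its underside.
- gift_box: wrapped gift box, 80 x 130 mm, 50 mm high; a bystander, origin at the centre of its underside.
- bottle_box: green bottle carton, 80 x 80 mm, 160 mm high; a bystander, origin at the centre of its underside.
- stapler: stapler, 130 x 36 mm, 46 mm high; a bystander, origin at the centre of its underside.
- pen_cup: white cup, 72 mm across, 90 mm high; a bystander, origin at the centre of its underside.
- hole_punch: hole punch, 120 x 100 mm, 50 mm high; a bystander, origin at the centre of its underside.

How it is judged:
By the outcome, as a careful person would: the job done as asked, in the order asked, and still so for the second after the job is handed in, with the robot touching nothing.
It also fails if it takes over 58 s, if anything falls off the work surface, if the arm or the gripper's body presses on something with over 40 N, if the wrist force passes 120 N, or if a joint passes its speed limit or range.

ROBOT

A 6-joint arm with a two-finger parallel gripper is mounted at the origin on the work surface. World frame = base frame: x ahead of the robot, y to its left, z up, the work surface at z = 0. Lengths are in m, angles in degrees, forces in N, time in s.
With the tool pointing down it reaches from about 0.325 to 0.775 m from the base axis. Payload 5.5 kg.
Tool frame: the origin (TCP) lies at the centre of the arm's flange, where the gripper is bolted on; the fingertips stand 182 mm ahead of it and the grasp point (between the pads) lies 163 mm ahead of it; z points along the fingers, y is the direction in which the jaws open and shut (so a half turn about z gives the same grasp; the last joint's range is limited). The gripper opens to 88 mm and grips with 3 to 60 N. Pads are 20 mm wide; open, the fingers measure 115 mm over their backs; the gripper's body (75 mm by 178 mm) begins 61 mm behind the grasp point.
Start: joints at [72.554, 5.22, 70.514, -0, 104.267, -3.249], TCP at [0.147, 0.582, 0.405] pointing down, gripper open.
Joint ranges: [-164.24, 164.24], [-49.07, 125.15], [9.68, 141.18], [-86.29, 266.29], [3.28, 154.24], [-151.56, 151.56]. Speed limits (degrees/s): [147.25, 147.25, 172.46, 180, 180, 180].

INTERFACE

Orientations are given as [roll, pitch, yaw] about the fixed x, y, z axes, in that order (R = Rz(yaw) Ry(pitch) Rx(roll)).
In Python, from station import r gives the robot as it stands. The module is installed in compiled form; this text tells all that it offers. Calls block until the motion is done:
- r.reach(position, orientation): joint-space move of the TCP to a pose.
- r.servo_line(position, rotation=None, speed=0.15): straight line of the TCP; rotation=None keeps the orientation; speed is the mean speed in m/s.
- r.move_joints(angles): joint-space move.
- r.let_go() and r.grab(squeeze=None): open the fingers fully, or close them until they stop; squeeze is the grip in N (None keeps the last).
- r.wait(seconds).
- r.inverse_kinematics(position, orientation): joint angles nearest the present ones, or None.
- r.sense(): the state.
- r.snapshot(name): name is "side" or "top" or "wrist"; returns a dict with "frame" (480x640x3 uint8, red, green, blue), "fx", "fy", "cx", "cy" (pixels), "dist_coeffs" ([k1, k2, p1, p2, k3] as OpenCV has them; the pictures are not rectified), "R" (3x3) and "t" (3): a world point X has camera coordinates R X + t. Camera axes: x right, y down, z forward; pixel columns grow to the right and rows downward; lengths in m; the calibration is good to about 2 mm. A picture is of the moment at which its call begins. There is no depth.
A pose or a line that the arm cannot do raises r.IKError and nothing moves.
- r.hand_in(): hands the job in, once; it reports no verdict.
The state is a dict: "clock": time; "joints": joint angles; "joint_vel": joint speeds; "joint_torque": joint torques, N m; "tcp_pos": TCP position; "orientation": TCP orientation; "contact_force": force on the tool from outside, world axes, zero at the start; "torque": the same for the moment, N m; "opening": finger opening in m.
Only numpy, scipy, OpenCV 4.12 (cv2) and the standard library are available. Lean on these libraries where they do the work, as an engineer would, in place of code of your own. Each camera call takes 0.05 s, during which the arm holds its last target. There are 200 camera calls.

## Working session

There is one attempt and no reset: what is moved stays moved. The work goes in short steps, each a Python script; the robot and the scene stay as the last script left them, time stands still between calls to the robot, and variables do not carry over. Pictures are saved under pics/ and viewed, about 8 in all and at most 12, crops included, and the job is handed in when it is done.

```bash
mkdir -p pics; python3 - <<'E'
from station import r
import cv2, numpy as np
for n in ("top","side"):
    s=r.snapshot(n); cv2.imwrite(f"pics/{n}0.png",s["frame"][:,:,::-1])
    np.savez(f"{n}0.npz",**s)
    print(n,s["fx"],s["fy"],s["cx"],s["cy"],s["dist_coeffs"]); print(np.round(s["R"],3),np.round(s["t"],3), "cam", np.round(-s["R"].T@s["t"],3))
print(r.sense())
E
```

```text
top 448.62103668169436 448.62103668169436 310.8561564814365 243.2829173477485 [0.01104961 0.         0.         0.         0.        ]
[[ 0.015 -1.     0.007]
 [-0.998 -0.016 -0.067]
 [ 0.067 -0.006 -0.998]] [-0.028  0.613  1.177] cam [ 0.533 -0.011  1.216]
side 536.7787901399981 536.7787901399981 314.4673859832282 235.48753212968253 [-0.14596013  0.          0.          0.          0.        ]
[[-0.978 -0.208  0.007]
 [-0.12   0.54  -0.833]
 [ 0.17  -0.816 -0.553]] [0.609 0.151 1.628] cam [0.337 1.373 1.022]
{'clock': 0.1, 'joints': array([ 7.25542948e+01,  5.25798466e+00,  7.05733132e+01,  6.54000610e-04,
        1.04267457e+02, -3.24762618e+00]), 'joint_vel': array([-0.01652862, -0.06780706, -0.1980952 ,  0.04227831, -0.01919819,
        0.00760208]), 'joint_torque': array([ 1.91711850e-03, -4.47859848e+01, -4.07568491e+01,  7.00527197e-02,
        2.85028643e-02, -1.17051845e-04]), 'tcp_pos': array([0.14716922, 0.58172249, 0.40364458]), 'orientation': array([-1.79901440e+02, -6.22766961e-03,  1.65802076e+02]), 'contact_force': array([0.79468655, 0.09407362, 0.41824157]), 'torque': array([-0.02659115, -0.02226361, -0.00399854]), 'opening': 0.0876559509081373}
```

View pics/top0.png

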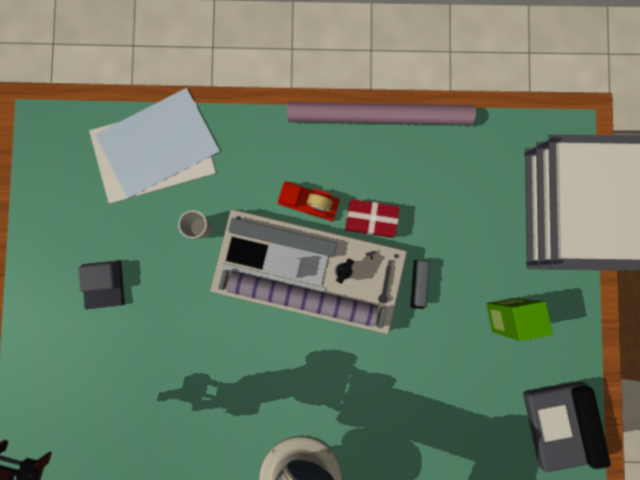

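View pics/side0.png

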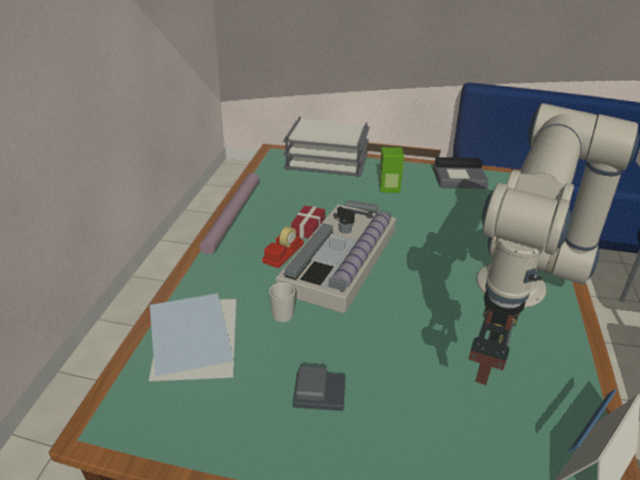

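Top view: dispenser deck corners are at about (233,211), (407,238), (389,332) and (212,291), with the tab near (313,265) and the knob near (345,271). The side view confirms it, with the mouth open. Next is a coarse pose from these corners, then a closer wrist picture.

```bash
cat > h.py <<'E'
import numpy as np, cv2
from station import r
def K(s): return np.array([[s["fx"],0,s["cx"]],[0,s["fy"],s["cy"]],[0,0,1.]])
def ray(s,px,z):
    px=np.asarray(px,float).reshape(-1,1,2); n=cv2.undistortPoints(px,K(s),np.array(s["dist_coeffs"]))[:,0]
    d=np.c_[n,np.ones(len(n))]@s["R"]; c=-np.asarray(s["R"]).T@s["t"]
    return c+d*((z-c[2])/d[:,2])[:,None]
def proj(s,X):
    return cv2.projectPoints(np.asarray(X,float).reshape(-1,1,3),cv2.Rodrigues(np.array(s["R"]))[0],np.array(s["t"]),K(s),np.array(s["dist_coeffs"]))[0][:,0]
def snap(n,name):
    s=r.snapshot(n); cv2.imwrite(f"pics/{name}.png",s["frame"][:,:,::-1]); np.savez(name+".npz",**s); return s
def load(name): return {k:v for k,v in np.load(name+".npz").items()}
def disp(D,p):  # dispenser->world, D=(x,y,yaw rad)
    c,s_=np.cos(D[2]),np.sin(D[2]); p=np.atleast_2d(p)
    return np.c_[D[0]+c*p[:,0]-s_*p[:,1], D[1]+s_*p[:,0]+c*p[:,1], p[:,2]]
def inv(D,X):
    c,s_=np.cos(D[2]),np.sin(D[2]); X=np.atleast_2d(X); a=X[:,0]-D[0]; b=X[:,1]-D[1]
    return np.c_[c*a+s_*b,-s_*a+c*b,X[:,2]]
E
python3 - <<'E'
from h import *
s=load("top0")
w=ray(s,[(233,211),(407,238),(389,332),(212,291)],.06); print(w.round(3))
c=w.mean(0); v=w[0]-w[1]+w[3]-w[2]; yaw=np.arctan2(-v[0],v[1]); print(c,np.degrees(yaw))
p=[c[0]-.03,c[1],.42]; o=[180,0,np.degrees(yaw)+180]
print(r.inverse_kinematics(p,o)); r.reach(p,o)
s=snap("wrist","w1"); print("cam",-s["R"].T@s["t"],s["R"].round(2),s["fx"]); print(r.sense()["clock"],r.sense()["joints"])
E
```

```text
[[ 0.692  0.185  0.06 ]
 [ 0.629 -0.267  0.06 ]
 [ 0.388 -0.221  0.06 ]
 [ 0.485  0.233  0.06 ]]
[ 0.54827409 -0.01761661  0.06      ] -10.035493086173167
[ -5.70605173  -7.11605403  81.15500724   0.         105.9610468
 -85.67055864]
cam [ 0.43990808 -0.00385867  0.4004138 ] [[ 0.17  0.98 -0.  ]
 [ 0.94 -0.17  0.29]
 [ 0.28 -0.05 -0.96]] 358.593665459429
2.65 [-5.62986209e+00 -7.10982948e+00  8.11498599e+01  9.23857719e-03
  1.05960303e+02 -8.56614172e+01]
```

View pics/w1.png

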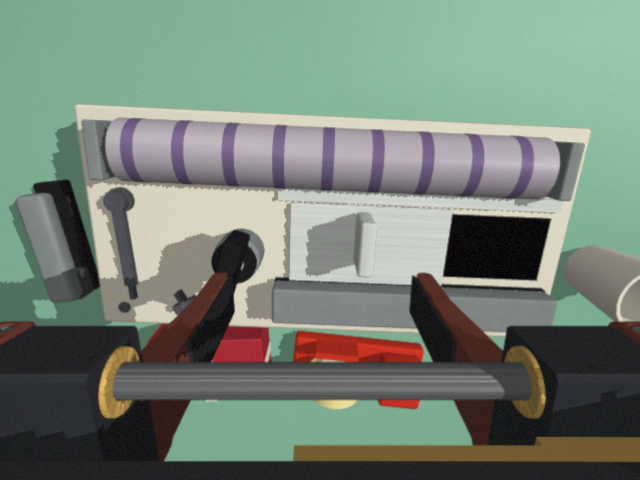

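Wrist view: the deck's near edge runs from (78,105) to (589,129). The tab top is at about (367,245), the knob at (237,255), the pivot at (118,200), the pointer tip at (133,295) and the T-tooth near (185,300). Next I fit the deck rectangle by ray-cast contour.

```bash
cat > fit.py <<'E'
from h import *
for name in ("w1","top0"):
    s=load(name); f=s["frame"].astype(int); hsv=cv2.cvtColor(s["frame"],cv2.COLOR_RGB2HSV)
    m=((hsv[...,0]<28)&(hsv[...,0]>10)&(hsv[...,1]<90)&(hsv[...,1]>12)&(hsv[...,2]>90)).astype(np.uint8)
    m=cv2.morphologyEx(m,cv2.MORPH_OPEN,np.ones((3,3)))
    n,l,st,_=cv2.connectedComponentsWithStats(m)
    # components whose centre lies on the dispenser
    pts=[]
    g=np.zeros_like(m)
    for i in range(1,n):
        if st[i,4]<25: continue
        ys,xs=np.where(l==i); w=ray(s,np.c_[xs,ys],.06)
        if np.hypot(*(w.mean(0)[:2]-[.548,-.018]))<.27 and np.hypot(*(w[:,:2]-[.548,-.018]).T).max()<.31: g[l==i]=1
    ys,xs=np.where(g); w=ray(s,np.c_[xs,ys],.06)
    rc=cv2.minAreaRect((w[:,:2]*1000).astype(np.float32)); print(name,rc)
    vis=s["frame"][:,:,::-1].copy(); vis[g>0]=(0,0,255); cv2.imwrite(f"pics/m_{name}.png",vis)
    corners={"w1":[(78,105),(589,129),(548,331),(105,318)],"top0":[(389,332),(212,291),(233,211),(407,238)]}[name]
    c=cv2.cornerSubPix(cv2.cvtColor(s["frame"],cv2.COLOR_RGB2GRAY),np.float32(corners).reshape(-1,1,2),(5,5),(-1,-1),(3,50,.01))[:,0]
    w=ray(s,c,.06); ref=np.array([[-.11,-.235],[-.11,.235],[.11,.235],[.11,-.235]])
    print(c.round(1).tolist())
    for k in ([0,1,2,3],[0,1],[0,1,3]):
        A=ref[k]-ref[k].mean(0); B=w[k,:2]-w[k,:2].mean(0)
        yaw=np.arctan2((A[:,0]*B[:,1]-A[:,1]*B[:,0]).sum(),(A*B).sum()); R=np.array([[np.cos(yaw),-np.sin(yaw)],[np.sin(yaw),np.cos(yaw)]])
        t=w[k,:2].mean(0)-R@ref[k].mean(0); res=w[k,:2]-(ref[k]@R.T+t); print(k,t.round(4),np.degrees(yaw).round(2),(res*1e3).round(1).tolist())
E
python3 fit.py; python3 -c "
import cv2,numpy as np
a=cv2.imread('pics/m_w1.png');b=cv2.resize(cv2.imread('pics/w1.png')[95:345,60:360],None,fx=2.6,fy=2.4);cv2.imwrite('pics/c1.png',cv2.resize(cv2.imread('pics/w1.png')[170:330,70:330],(800,492),interpolation=3))"
```

```text
w1 ((587.4782104492188, -25.985931396484375), (466.163818359375, 316.89373779296875), 77.46088409423828)
[[75.0, 104.69999694824219], [590.5, 129.60000610351562], [548.0, 331.0], [105.0, 318.0]]
[0, 1, 2, 3] [ 0.5371 -0.0117] -12.1 [[2.9, 1.1], [5.8, -5.2], [-4.9, 4.2], [-3.7, -0.1]]
[0, 1] [ 0.5412 -0.0147] -12.61 [[0.6, 2.7], [-0.6, -2.7]]
[0, 1, 3] [ 0.5396 -0.0138] -12.82 [[3.0, 1.2], [0.1, -3.8], [-3.0, 2.7]]
top0 ((591.2265014648438, -24.714691162109375), (466.2378234863281, 319.3120422363281), 77.4410629272461)
[[389.0, 332.0], [209.6999969482422, 290.70001220703125], [230.10000610351562, 209.8000030517578], [407.0, 238.0]]
[0, 1, 2, 3] [ 0.5492 -0.0142] -10.38 [[-11.0, 4.5], [2.2, 2.0], [-5.0, -4.8], [13.8, -1.7]]
[0, 1] [ 0.5441 -0.0141] -12.01 [[-0.0, -0.0], [0.0, 0.0]]
[0, 1, 3] [ 0.551  -0.0127] -10.52 [[-12.3, 2.7], [-0.2, 0.3], [12.6, -3.0]]
```

View pics/c1.png

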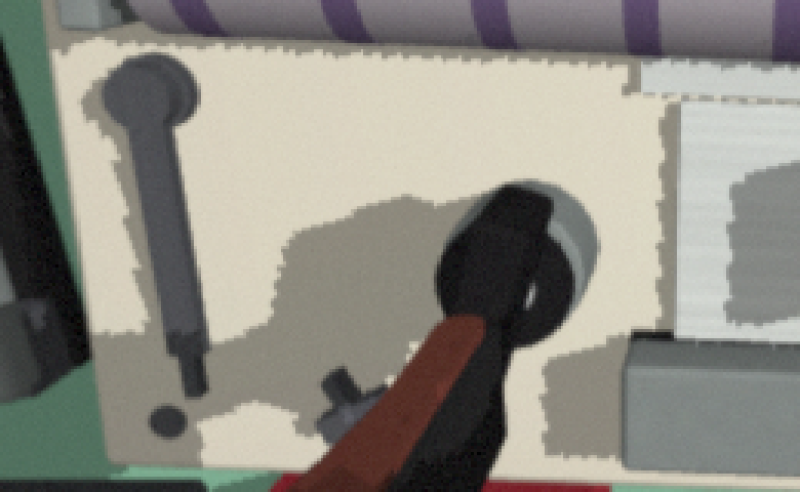

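Crop: the sprung arm runs from its pivot at (118,200) to its tip at about (133,298). The tooth stem is at (180,296), partly hidden by a finger, and the knob bar is slightly rotated. I'll take a second wrist view a little further out, so the fingers clear the deck.

```bash
python3 - <<'E'
from h import *
r.reach([.585,-.025,.45],[180,0,167.4]); r.wait(.3)
s=snap("wrist","w2"); print("cam",-s["R"].T@s["t"]); print(r.sense()["clock"],r.sense()["contact_force"])
E
```

```text
cam [ 0.50660801 -0.00817295  0.43049817]
3.3917 [0.02775675 0.26756536 0.60014049]
```

View pics/w2.png

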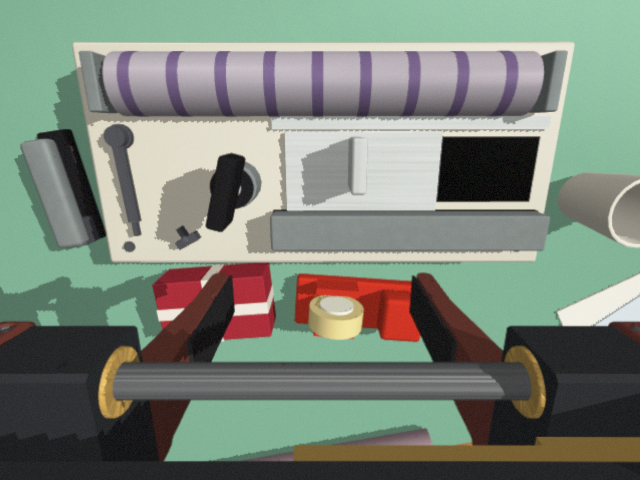

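Clear view: deck corners are at (75,43), (573,43), (535,261) and (111,262). The tab top spans x 351–366 and y 137–194, the knob bar runs from (237,158) to (219,228), the arm tip is near (138,234), and the tooth is at (186,238) with its stem end near (181,229).

```bash
cat > fit2.py <<'E'
from h import *
s=load("w2"); g=cv2.cvtColor(s["frame"],cv2.COLOR_RGB2GRAY)
c=cv2.cornerSubPix(g,np.float32([(75,43),(573,43),(535,261),(111,262)]).reshape(-1,1,2),(4,4),(-1,-1),(3,50,.01))[:,0]
w=ray(s,c,.06); ref=np.array([[-.11,-.235],[-.11,.235],[.11,.235],[.11,-.235]])
A=ref-ref.mean(0);B=w[:,:2]-w[:,:2].mean(0)
yaw=np.arctan2((A[:,0]*B[:,1]-A[:,1]*B[:,0]).sum(),(A*B).sum()); t=w[:,:2].mean(0); D=np.array([*t,yaw])
print(c.round(1).tolist(),t.round(4),np.degrees(yaw).round(2),"res mm",(inv(D,w)[:,:2]*1e3-ref*1e3).round(1).tolist())
np.save("D.npy",D)
f=lambda n,px,z:print(n,(inv(D,ray(s,px,z))[:,:2]*1e3).round(1).tolist())
f("mouth",[(443,136),(540,137),(531,203),(437,202)],.06)
f("tab top",[(351,138),(366,138),(365,194),(351,194)],.111)
f("arm pivot",[(118,135)],.075); f("tip",[(137,235)],.069); f("tooth stem",[(180,228)],.069)
m=((s["frame"].max(2)<32)).astype(np.uint8); m[:, :195]=0; m[:,250:]=0; m[245:]=0; m[:145]=0
m=cv2.morphologyEx(m,cv2.MORPH_OPEN,np.ones((5,5))); ys,xs=np.where(m); rc=cv2.minAreaRect((inv(D,ray(s,np.c_[xs,ys],.138))[:,:2]*1e3).astype(np.float32)); print("knob rect",rc,len(xs))
f("knob ends",[(237,158),(219,228)],.138)
cr=cv2.resize(s["frame"][115:265,80:280,::-1],(800,600),interpolation=3); cv2.imwrite("pics/c2.png",cr)
E
python3 fit2.py
```

```text
[[72.69999694824219, 42.400001525878906], [574.0, 42.70000076293945], [534.5, 260.3999938964844], [113.0999984741211, 262.1000061035156]] [ 0.5397 -0.014 ] -12.46 res mm [[1.2, 2.8], [2.5, -3.0], [-2.4, -2.9], [-1.3, 3.1]]
mouth [[-24.7, 119.1], [-23.4, 215.5], [43.3, 217.7], [42.0, 119.2]]
tab top [[-24.5, 23.6], [-24.4, 36.5], [24.2, 37.2], [24.2, 24.6]]
arm pivot [[-26.5, -196.0]]
tip [[74.9, -196.1]]
tooth stem [[67.3, -150.1]]
knob rect ((17.226987838745117, -73.76260375976562), (6.611507415771484, 50.665061950683594), 74.64787292480469) 399
knob ends [[-10.0, -69.4], [48.1, -88.7]]
```

View pics/c2.png

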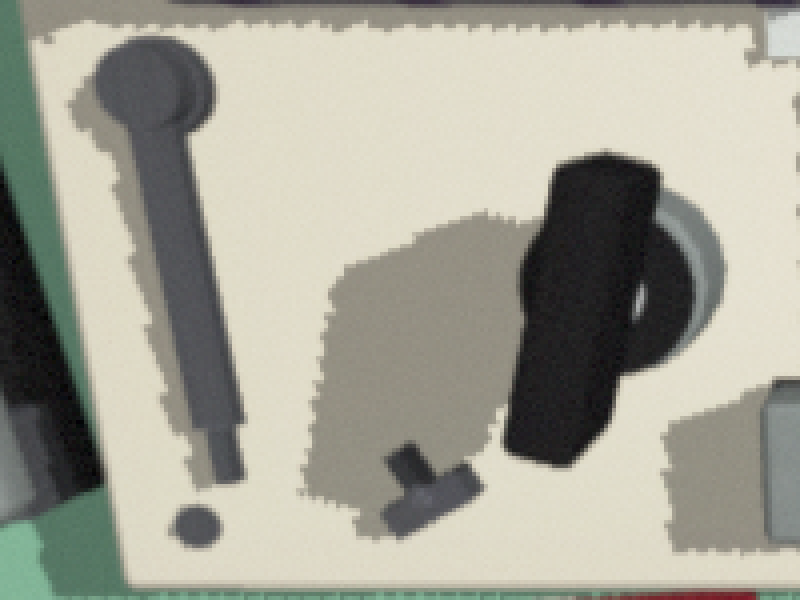

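The dispenser is at (0.540, -0.014) with yaw -12.46°. The tab is at y≈30 mm, knob angle ≈0.29 rad, and the set mark at ≈0.47–0.50 rad. Grasp the tab now.

```bash
cat >> h.py <<'E'
def load_D(): return np.load("D.npy")
def tcp(p,D): return disp(D,[[p[0],p[1],p[2]+.163]])[0]
def fdisp(D):
    q=r.sense(); f=inv((0,0,D[2]),q["contact_force"])[0]; return f,inv(D,q["tcp_pos"])[0]*1e3,q
E
python3 - <<'E'
from h import *
D=load_D(); o=[180,0,np.degrees(D[2])+180]; y0=.0305
r.reach(tcp((0,y0,.16),D),o)
r.servo_line(tcp((0,y0,.094),D),speed=.1); r.wait(.2)
f,p,q=fdisp(D); print("open",f.round(2),p.round(1),q["clock"])
r.grab(25); r.wait(.3); f0,p,q=fdisp(D); print("grip",f0.round(2),p.round(1),q["opening"],q["clock"])
r.servo_line(tcp((0,.054,.094),D),speed=.03)
y=.054; h=[]
for i in range(26):
    f,p,q=fdisp(D); print(round(y*1e3,1),f.round(2),p.round(1),round(q["clock"],2)); h.append(f[1])
    b=np.median(h[:4])
    if len(h)>4 and abs(f[1]-b)>2: break
    y+=.0015; r.servo_line(tcp((0,y,.094),D),speed=.015)
E
```

```text
open [ 0.14 -0.03 -0.11] [2.00e-01 3.06e+01 2.58e+02] 5.0167
grip [ 0.42  2.71 -0.46] [  0.   30.6 257. ] 0.013763110797853079 6.4417
54.0 [-1.27 -6.58  0.16] [1.00e-01 5.28e+01 2.57e+02] 7.38
55.5 [ 0.25 -5.    0.37] [1.00e-01 5.45e+01 2.57e+02] 7.62
57.0 [-1.02 -4.75  0.13] [1.00e-01 5.61e+01 2.57e+02] 7.88
58.5 [-0.27 -4.82 -0.27] [1.00e-01 5.77e+01 2.57e+02] 8.12
60.0 [ 0.09 -5.68  1.15] [1.00e-01 5.93e+01 2.57e+02] 8.38
61.5 [-1.14 -5.34  0.27] [1.00e-01 6.09e+01 2.57e+02] 8.62
63.0 [-0.06 -4.73  0.18] [1.00e-01 6.24e+01 2.57e+02] 8.88
64.5 [-0.47 -4.24  1.16] [1.00e-01 6.40e+01 2.57e+02] 9.12
66.0 [ 0.22 -5.11  0.35] [  0.   65.6 257. ] 9.38
67.5 [-0.82 -5.31  0.81] [  0.   67.2 257. ] 9.62
69.0 [ 0.32 -4.87  1.43] [  0.   68.8 257. ] 9.88
70.5 [-0.59 -4.45  0.58] [  0.   70.4 257. ] 10.12
72.0 [ 0.46 -0.01 -0.88] [  0.   72.4 257. ] 10.38
```

```bash
python3 - <<'E'
from h import *
D=load_D(); y=.072
r.wait(.2); f,p,q=fdisp(D); print("hold",f.round(2),p.round(1))
for i in range(8):
    y+=.001; r.servo_line(tcp((0,y,.094),D),speed=.015); r.wait(.1)
    f,p,q=fdisp(D); print(round(y*1e3,1),f.round(2),p.round(1),round(q["clock"],2))
    if f[1]<-3: break
E
```

```text
hold [ 1.1   1.83 -1.05] [ -0.   72.5 257. ]
73.0 [ 0.69 -3.69 -0.27] [  0.   72.9 257. ] 10.93
```

```bash
python3 - <<'E'
from h import *
D=load_D(); y=.073
for i in range(5):
    y+=.0007; r.servo_line(tcp((0,y,.094),D),speed=.015); r.wait(.1)
    f,p,q=fdisp(D); print(round(y*1e3,1),f.round(2),p.round(1),round(q["clock"],2))
    if f[1]<-7.5: break
E
```

```text
73.7 [ 1.73 -3.57 -0.69] [  0.   73.6 257. ] 11.28
74.4 [ 1.45 -0.44 -1.07] [ -0.   74.7 257. ] 11.62
75.1 [ 3.58  1.51 -1.34] [  0.   75.4 257. ] 11.97
75.8 [ 2.03  1.18 -1.32] [  0.   76.1 257. ] 12.32
76.5 [ 2.53  1.28 -1.84] [  0.   76.6 257. ] 12.68
```

```bash
python3 - <<'E'
from h import *
D=load_D(); y=.0765
for i in range(8):
    y+=.0007; r.servo_line(tcp((0,y,.094),D),speed=.015); r.wait(.1)
    f,p,q=fdisp(D); print(round(y*1e3,1),f.round(2),p.round(1),round(q["clock"],2))
    if f[1]<-6.5: break
E
```

```text
77.2 [ 2.85  1.74 -1.76] [  0.   77.4 257. ] 13.03
77.9 [ 2.13  1.79 -1.8 ] [  0.  78. 257.] 13.38
78.6 [ 2.27 -0.9  -1.52] [1.00e-01 7.84e+01 2.57e+02] 13.72
79.3 [ 2.51 -4.66 -0.41] [  0.   78.9 257. ] 14.07
80.0 [ 1.9  -7.66  0.71] [  0.   79.3 257. ] 14.43
```

The plate was drawn in at 72–78 mm and then met rising resistance past ~78.5 mm, so this is stop 1. Now release and look.

```bash
python3 - <<'E'
from h import *
D=load_D()
r.servo_line(tcp((0,.0785,.094),D),speed=.015); r.wait(.1); f,p,q=fdisp(D); print(f.round(2),p.round(1))
r.let_go(); r.wait(.1); f,p,q=fdisp(D); print(f.round(2),p.round(1),q["opening"],q["clock"])
r.servo_line(tcp((0,.0785,.16),D),speed=.15)
r.reach([.585,-.025,.45],[180,0,167.4]); r.wait(.3)
s=snap("wrist","w3"); print(r.sense()["clock"])
cv2.imwrite("pics/c3.png",cv2.resize(s["frame"][30:270,60:600,::-1],(800,356),interpolation=3))
E
```

```text
[ 2.19 -1.67 -0.4 ] [  0.   78.6 257. ]
[-0.45  0.49  0.04] [  0.   78.5 257. ] 0.087721408417308 16.075
17.6917
```

View pics/c3.png

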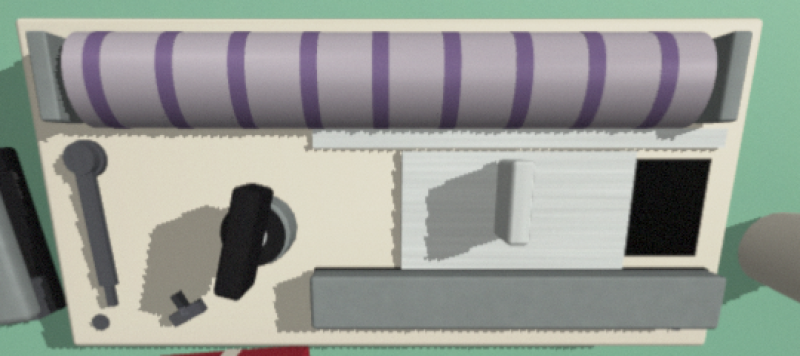

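The plate now covers part of the mouth, with the tab top around column 410 (y≈78 mm), as expected. The knob and arm have not changed. Next: grasp the knob and turn to about 2.2 rad.

```bash
cat > knob.py <<'E'
from h import *
def turn(a0,a1,grip=30):
    D=load_D(); yw=lambda a:[180,0,np.degrees(D[2]-a)+180]
    r.reach(tcp((.02,-.085,.19),D),yw(a0))
    r.servo_line(tcp((.02,-.085,.121),D),speed=.12)
    r.grab(grip); r.wait(.2); q=r.sense(); print("grip",q["contact_force"].round(1),q["opening"],q["joints"][5])
    n=max(1,int(np.ceil(abs(a1-a0)/.5)))
    for a in np.linspace(a0,a1,n+1)[1:]:
        r.reach(tcp((.02,-.085,.121),D),yw(a)); q=r.sense(); print(round(a,2),q["contact_force"].round(1),q["torque"].round(2),q["opening"].round(4),round(q["clock"],2))
    r.wait(.2); r.let_go()
    r.servo_line(tcp((.02,-.085,.19),D),speed=.2)
def look(name):
    r.reach([.585,-.025,.45],[180,0,167.4]); r.wait(.3)
    s=snap("wrist",name); print("clock",r.sense()["clock"])
    cv2.imwrite(f"pics/{name}c.png",cv2.resize(s["frame"][115:265,80:280,::-1],(800,600),interpolation=3))
E
python3 -c "
from knob import *
turn(.29,2.25); look('w4')"
```

```text
grip [ 0.7  2.  -0.1] 0.015993801204328164 -75.07449847422374Traceback (most recent call last):
  File "<string>", line 3, in <module>
    turn(.29,2.25); look('w4')
    ~~~~^^^^^^^^^^
  File "knob.py", line 9, in turn
    r.reach(tcp((.02,-.085,.121),D),yw(a)); q=r.sense(); print(round(a,2),q["contact_force"].round(1),q["torque"].round(2),q["opening"].round(4),round(q["clock"],2))
                                                                                                                           ^^^^^^^^^^^^^^^^^^
AttributeError: 'float' object has no attribute 'round'
```

A print bug stopped the script while it still held the knob at 0.78 rad. Continue from there.

```bash
sed -i 's/q\["opening"\].round(4)/round(q["opening"],4)/' knob.py
python3 - <<'E'
from knob import *
D=load_D()
for a in (1.27,1.76,2.25):
    r.reach(tcp((.02,-.085,.121),D),[180,0,np.degrees(D[2]-a)+180]); q=r.sense(); print(a,q["contact_force"].round(1),q["torque"].round(2),round(q["opening"],4),round(q["clock"],2))
r.wait(.2); r.let_go(); r.servo_line(tcp((.02,-.085,.19),D),speed=.2); look("w4")
E
```

```text
1.27 [ 4.1  4.3 -1.4] [ 0.62 -0.49 -0.18] 0.0158 21.39
1.76 [ 3.9  3.8 -1.5] [ 0.59 -0.54 -0.12] 0.0157 21.93
2.25 [ 4.7  2.9 -0.9] [ 0.56 -0.58 -0.11] 0.0161 22.48
clock 26.5167
```

View pics/w4c.png

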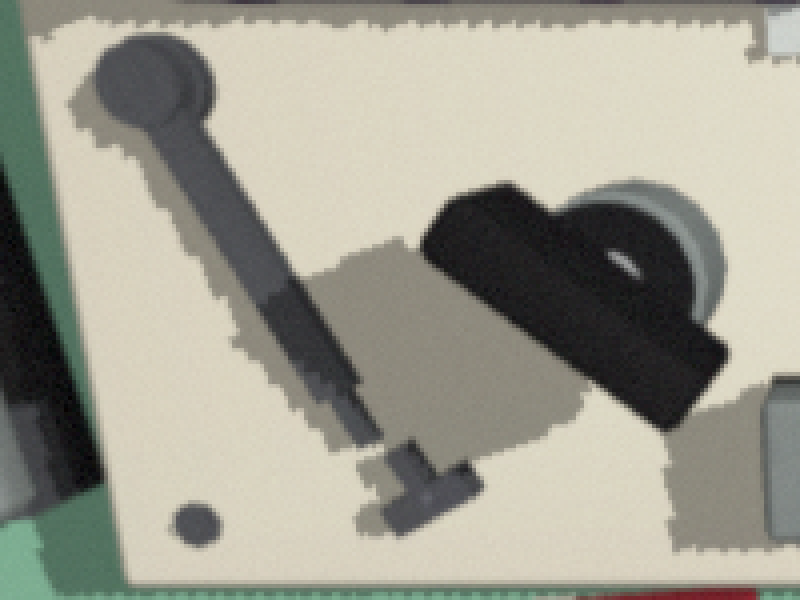

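The tip end is centred at crop (369,442) and the stem end at (400,450), so the arm is slightly short of the mark. Compute the angle gap.

```bash
python3 - <<'E'
from h import *
D=load_D(); s=load("w4")
P=lambda c,z:inv(D,ray(s,[(80+c[0]/4-.375,115+c[1]/4-.375)],z))[0]*1e3
for z in (.066,.069,.072):
  for sc in (1,1.013):
    o=[]
    for n,c in dict(tip0=(229,482),tip=(369,442),stem=(400,450),base=(425,487)).items():
        p=P(c,z)*sc; o.append((n,p[:2].round(1).tolist(),round(np.arctan2(p[1]+200,p[0]+25),3),round(np.hypot(p[1]+200,p[0]+25),1)))
    print(z,sc,o)
E
```

```text
0.066 1 [('tip0', [76.5, -198.0], np.float64(0.019), np.float64(101.5)), ('tip', [65.6, -159.6], np.float64(0.419), np.float64(99.2)), ('stem', [67.8, -151.7], np.float64(0.48), np.float64(104.6)), ('base', [78.0, -146.3], np.float64(0.481), np.float64(116.2))]
0.066 1.013 [('tip0', [77.5, -200.6], np.float64(-0.006), np.float64(102.5)), ('tip', [66.4, -161.7], np.float64(0.397), np.float64(99.1)), ('stem', [68.7, -153.7], np.float64(0.459), np.float64(104.5)), ('base', [79.0, -148.2], np.float64(0.462), np.float64(116.2))]
0.069 1 [('tip0', [75.6, -196.4], np.float64(0.036), np.float64(100.6)), ('tip', [64.8, -158.3], np.float64(0.435), np.float64(99.0)), ('stem', [67.0, -150.5], np.float64(0.494), np.float64(104.4)), ('base', [77.1, -145.1], np.float64(0.493), np.float64(115.9))]
0.069 1.013 [('tip0', [76.6, -199.0], np.float64(0.01), np.float64(101.6)), ('tip', [65.6, -160.4], np.float64(0.412), np.float64(98.9)), ('stem', [67.8, -152.5], np.float64(0.473), np.float64(104.3)), ('base', [78.1, -147.0], np.float64(0.475), np.float64(115.9))]
0.072 1 [('tip0', [74.7, -194.8], np.float64(0.052), np.float64(99.8)), ('tip', [64.0, -157.0], np.float64(0.45), np.float64(98.8)), ('stem', [66.1, -149.3], np.float64(0.508), np.float64(104.3)), ('base', [76.2, -143.9], np.float64(0.506), np.float64(115.7))]
0.072 1.013 [('tip0', [75.6, -197.3], np.float64(0.027), np.float64(100.7)), ('tip', [64.8, -159.1], np.float64(0.428), np.float64(98.7)), ('stem', [67.0, -151.2], np.float64(0.488), np.float64(104.1)), ('base', [77.2, -145.8], np.float64(0.488), np.float64(115.7))]
```

The gap is 0.06 rad at the arm, which is +0.30 rad at the knob. After turning, I'll look from straight above the mark, so height parallax drops out.

```bash
python3 - <<'E'
from knob import *
D=load_D()
turn(2.25,2.55)
m=disp(D,[[.063,-.153,0]])[0]; p=[m[0]+.078,m[1]-.017,.42]
try: r.reach(p,[180,0,167.4])
except r.IKError: print("IK"); r.reach([p[0]-.02,p[1],.40],[180,0,167.4])
r.wait(.3); s=snap("wrist","w5"); c=-s["R"].T@s["t"]; print("cam rel mark",c[:2]-m[:2],c[2],r.sense()["clock"])
u=proj(s,[[m[0],m[1],.069]])[0]; print(u); u=u.astype(int); x0,y0=max(u[0]-80,0),max(u[1]-90,0); print(x0,y0)
cv2.imwrite("pics/c5.png",cv2.resize(s["frame"][y0:y0+120,x0:x0+160,::-1],(800,600),interpolation=3))
E
```

```text
grip [ 0.6 -0.9  0.9] 0.015922008992951698 37.2232819040726
2.55 [-0.3 -0.4 -1. ] [-0.1   0.05 -0.06] 0.016 30.76
cam rel mark [ 0.00024149 -0.00029393] 0.4005100096194564 35.225
[322.1954895  126.63970708]
242 36
```

View pics/c5.png

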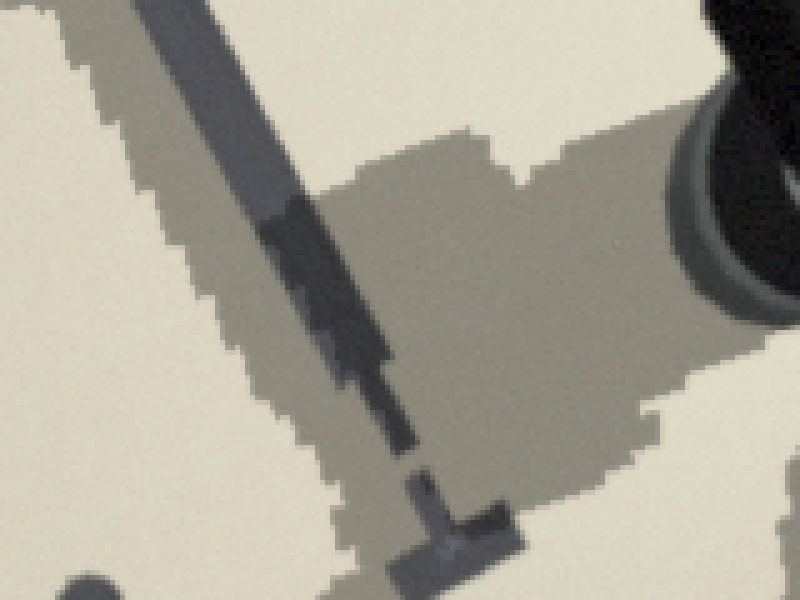

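From straight above, the tip end (405,450) and stem end (418,477) lie on the arm's own line to within about 0.2 mm, so the arm is aligned. One last numeric check that the plate stayed put and the other things are unmoved, then hand in.

```bash
python3 - <<'E'
from h import *
D=load_D(); a,b=load("w3"),load("w4"); g=lambda s:cv2.GaussianBlur(cv2.cvtColor(s["frame"],cv2.COLOR_RGB2GRAY),(0,0),1).astype(np.float32)
print("plate shift w3->w4 px",cv2.phaseCorrelate(g(a)[130:212,300:545].copy(),g(b)[130:212,300:545].copy())[0])
e=np.abs(np.diff(g(b)[150:185,385:435].mean(0))); print("tab/plate edges col",(385+np.argsort(e)[-5:]).tolist())
print("tab centre y mm, col 411:",inv(D,ray(b,[(411,165)],.111))[0,1]*1e3)
t=r.snapshot("top"); t0=load("top0"); d=cv2.absdiff(t["frame"],t0["frame"]).max(2)
for n,(x0,y0,x1,y1) in dict(tape=(276,180,342,206),gift=(345,198,401,238),cup=(178,210,210,238),stapler=(412,260,429,308),punch=(78,258,126,310),bottle=(485,295,553,342)).items(): print(n,(d[y0:y1,x0:x1]>40).mean().round(3))
print(r.sense()["contact_force"],r.sense()["clock"])
E
```

```text
plate shift w3->w4 px (0.20889847609683443, -0.9896149136290688)
tab/plate edges col [403, 407, 404, 406, 405]
tab centre y mm, col 411: 76.61056734883437
tape 0.0
gift 0.605
cup 0.0
stapler 0.18
punch 0.0
bottle 0.517
[1.08881536 0.17944614 0.2310819 ] 35.275
```

The gift, stapler and bottle differences are probably the arm or its shadow in the picture. Move the arm back to its start and compare again before handing in.

```bash
python3 - <<'E'
from h import *
p=r.sense()["tcp_pos"]; r.move_joints([72.554,5.22,70.514,0,104.267,-3.249]); r.wait(.3)
t=snap("top","top1"); t0=load("top0"); d=cv2.absdiff(t["frame"],t0["frame"]).max(2)
for n,(x0,y0,x1,y1) in dict(tape=(276,180,342,206),gift=(345,198,401,238),cup=(178,210,210,238),stapler=(412,260,429,308),punch=(78,258,126,310),bottle=(485,295,553,342)).items(): print(n,(d[y0:y1,x0:x1]>40).mean().round(3))
print(r.sense()["contact_force"],r.sense()["clock"])
ys,xs=np.where(d>40); print("changed px",len(xs),xs.min(),xs.max(),ys.min(),ys.max())
E
```

```text
tape 0.0
gift 0.0
cup 0.0
stapler 0.0
punch 0.0
bottle 0.0
[-0.34219524  1.1525584  -0.1366785 ] 38.85
changed px 1946 245 394 241 294
```

Only the dispenser's own moving parts changed, so I'm handing in.

```bash
python3 -c "
from station import r
r.hand_in(); print(r.sense()['clock'])"
```

```text
the job is handed in; nothing more can be done
the job is handed in; nothing more can be done
```

The dispenser is set up as asked, in order: shutter plate first, then the tension knob. I handed the job in at about 39 s; no verdict is reported.

- **Shutter:** I slid the tab until the force showed the plate being drawn in, at 72–78 mm, and then resisting from about 78.5 mm. That puts it in stop 1, where I let go. The later wrist picture reads about 77 mm, or about 78 mm if the 1.3 % by which that view measured the deck short is allowed for. The latch itself is hidden, so the stop is judged from force and position only.
- **Knob:** I turned it clockwise to 2.55 rad in two grasps and let go. Seen from straight above, the arm tip lines up with the tooth's stem to about 0.2 mm.
- **Other things on the table:** a top picture with the arm back at its start shows changes only within the dispenser. All six bystanders match their starting pictures.
- **Checks that disagreed:**
    - A top picture taken with the arm still over the table flagged the gift box, stapler and bottle carton, most likely the arm or its shadow in view. All three cleared once the arm was back at its start.
    - A check on whether the plate shifted while I turned the knob gave 0.2 pixel along the slide, but also about 1 pixel across it. The plate cannot move across, so I did not follow that up.

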